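# Clamp a package carrier in the wire bonder's workholder to its set force

### The job

Load the package carrier into the wire bonder's workholder: holding it by its pull, set it on the open bed in front of the guide rails, slide it gently in under the clamp until it is fully home against the end stop, and let go of it. Then wind the clamp crank clockwise, without leaning on it, and stop as soon as the indicator tab pops out of the spring housing, since any more force cracks the ceramic packages; let go with the carrier still clamped. Do not disturb the other things on the bench.

Things in the scene. Friction and masses are not known exactly. Their poses are not given: they have to be found in the camera images.
- workholder: Fixed workholder standing on the bench, base plate 190 (its x) x 130 (its y) x 10 mm. Origin at the centre of the base plate's underside. Its x axis runs along the bed from the open mouth (-95 mm, nearer the robot) past the rails and the clamp to the end stop (+70 mm).
- bed: The flat steel bed of the workholder, 185 x 78 x 8 mm; its top, on which the carrier lies, is at workholder z = 18 mm. Origin at the centre of its underside (workholder x = 0, y = 0, z = 10 mm).
- mouth (a point): Point on the bed's top, mid-way between the front ends of the two steel guide rails (workholder x = +3, y = 0, z = 18 mm). From here the rails, 10 mm high, inner faces at y = +-26.5 mm, run 67 mm to the stop. In front of this point flares widen the mouth to about +-33 mm over 22 mm; before them (workholder x -95 to -20 mm) the bed is open.
- stop: Rigid dark steel end stop, 12 (x) x 44 x 14 mm, at the far end of the rails. Origin at the foot of its contact face in the middle (workholder x = +70, z = 18 mm); the carrier's leading edge rests on this face when home. More than 30 N on it is ramming.
- axis (a point): On the clamp's vertical spindle axis, at the top of the round grey spring housing (38 mm diameter; workholder x = +55, y = 0, z = 92 mm). The housing stands on a cross beam (30 mm along x, z 50 to 68 mm) on two columns at y = +-50 mm. Below the beam hangs the black pressure foot, 24 mm wide; it does not turn and hangs 3 to 12 mm above a carrier: how far is not known.
- handle (a point): Middle of the crank's upright black handle (16 mm diameter, 38 mm tall, revolves on its pin). It is 45 mm from the spindle axis on a flat arm, top 20 mm below this point. Clockwise from above tightens; it sinks 8 mm a turn until the foot touches, then keeps its height. It starts anywhere from the workholder's +y over +x to -y side. Needs 4 N, when clamped 6 N; stays put when let go.
- tab_tip (a point): Outer end of the brass indicator tab, 14 mm wide, in a slot on the +x side of the spring housing (workholder z = 80 mm). In: 20 mm from the spindle axis. At the set force, about 60 N, it springs out along the workholder's +x to 31 mm and stays. From the foot's touch to the pop: half a turn. Each mm of screw beyond adds 10 N; pushing down on the crank adds too. In all 0.8 to 2.2 turns.
- carrier: Loose aluminium carrier plate, 110 (its x) x 50 x 8 mm, 0.11 to 0.18 kg, lying in the tray, with two white ceramic packages 3 mm high between its x = -14 and +22 mm. Origin at the centre of the plate's underside. An upright pull stands near its -x end; its bare +x end goes first into the workholder, its x along the workholder's x.
- pull (a point): Middle of the carrier's pull, an upright aluminium fin 22 mm long (carrier x), 10 mm thick (carrier y) and 26 mm tall above the plate, at carrier x = -32 mm; this point is 21 mm above the plate's underside, the fin's top 34 mm.
- tray: Fixed black open tray, 170 x 120 mm, walls 12 mm high, floor 4 mm thick; origin at the centre of its underside.
- tweezers: Bystander: steel tweezers lying flat, 125 mm long. Leave alone.
- wire_spool: Bystander: aluminium wire spool, 54 mm diameter, 24 mm high. Leave alone.
- driver: Bystander: screwdriver lying flat, 160 mm long. Leave alone.
- loupe: Bystander: black eyepiece loupe, 44 mm diameter, 48 mm high. Leave alone.
- solvent: Bystander: white solvent bottle, 60 mm diameter, 150 mm high. Leave alone.
- swab_jar: Bystander: glass jar with steel lid, 60 mm diameter, 70 mm high. Leave alone.
- chip_box: Bystander: flat black and grey chip box, 55 x 55 x 16 mm. Leave alone.
There are look-alikes about, which are no part of the job. What is shaped like the carrier but brown is not meant. What is shaped like the workholder but purple is not meant.

How it is judged:
By the outcome, as a careful person would: the job done as asked, in the order asked, and still so for the second after the job is handed in, with the robot touching nothing.
It also fails if it takes over 72 s, if anything falls off the work surface, if the arm or the gripper's body presses on something with over 40 N, if the wrist force passes 120 N, or if a joint passes its speed limit or range.

### The arm

A 6-joint arm with a two-finger parallel gripper is mounted at the origin on the work surface. World frame = base frame: x ahead of the robot, y to its left, z up, the work surface at z = 0. Lengths are in m, angles in rad, forces in N, time in s.
With the tool pointing down it reaches from about 0.35 to 0.975 m from the base axis. Payload 4.9 kg.
Tool frame: the origin (TCP) lies on the centre line of the jaws, within the pads' length; the fingertips stand manip.tip_reach ahead of it and the grasp point (between the pads) is the TCP (manip.tip_reach is the distance from the TCP to the fingertips, in m); z points along the fingers, y is the line along which they close (so a half turn about z gives the same grasp; the last joint's range is limited). The gripper opens to 85 mm and grips with 20 to 120 N. Pads are 22 mm wide; open, the fingers measure 114 mm over their backs; the gripper's body (76 mm by 85 mm) begins 54 mm behind the grasp point. The pads swing forward as they close: fully open they stand 13 mm farther back than shut.
Start: joints at [-1.36, 0.053, 1.613, -0, 1.476, -0.119], TCP at [0.202, -0.591, 0.25] pointing down, gripper open.
Joint ranges: [-3.01, 3.01], [-1.01, 2.22], [0.06, 2.58], [-1.02, 4.17], [0.09, 2.62], [-3.14, 3.14]. Speed limits (rad/s): [2.57, 2.57, 3.14, 3.14, 3.14, 3.14].

### API

Orientations are given as a unit quaternion [w, x, y, z].
In Python, from plant import manip gives the robot as it stands. The module is installed in compiled form; this text tells all that it offers.
- The arm moves only by the tool move_arm, never from a script. Its argument "rows" is a list of rows, each a list of 7 numbers: the shift along the tool's x, y, z in cm, then the turn, a rotation vector about the tool's x, y, z in degrees, then the opening, from -1 (shut) to 1 (fully open). In form: [[tx, ty, tz, ax, ay, az, jaw], ...]. A call has 1 to 20 rows; each row shifts and turns the commanded pose from where the row before left it, along the tool's axes as they then stand; what a row does not reach is not made up. A row lasts 1/12 s, in which the tool goes at most 41.7 mm and 7.16 degrees, less where a joint would pass 70% of its speed; a pose out of reach is approached as far as the arm can. A call is refused whole if a number of a shift passes 4.17 or a number of a turn 7.16, either way. A call with a gripper value outside its range is refused whole. The fingers move at their own pace and stop on an object; the grip force is fixed at half the most. Time passes only in rows, so rows that do not move let the fingers close. It gives the time, the measured TCP pose, the force, the opening and the grip force at its end, in the units of the state.
- manip.state(): the state, without advancing time (a new reading comes with each control period).
- manip.grab_frame(name): name is "scene" or "top" or "wrist"; returns a dict with "img" (400x640x3 uint8, blue, green, red), "mtx" (3x3 intrinsics, pixels), "R" (3x3) and "t" (3): a world point X has camera coordinates R X + t. Camera axes: x right, y down, z forward; pixel columns grow to the right and rows downward; lengths in m; the calibration is good to about 2 mm. A picture is of the moment at which its call begins. There is no depth.
- manip.job_done(): hands the job in; it is judged then, once.
The state is a dict: "time": time; "joint_pos": joint angles; "joint_vel": joint speeds; "joint_efforts": joint torques, N m; "tool_pos": TCP position; "tool_rot": TCP orientation; "contact_force": force on the tool from outside, world axes, zero at the start; "ft_torque": the same for the moment, N m; "gripper_width": opening from 0.0 (shut) to 1.0 (fully open); "grasp_force": force on a finger pad.
Only numpy, scipy, OpenCV 4.12 (cv2) and the standard library are available. Lean on these libraries where they do the work, as an engineer would, in place of code of your own. Each camera call takes 0.05 s, during which the arm holds its last target. There are 200 camera calls.

## Working session

There is one attempt and no reset: what is moved stays moved. The work goes in short steps, Python scripts to look and compute and a tool call to move; the robot and the scene stay as the last step left them, time stands still between calls to the robot, and variables do not carry over. Pictures are saved under pics/ and viewed, at most 12 in all, crops included, and the job is handed in when it is done.

Besides the shell and the picture viewer there is one more tool, called as name([rows], argument=value, ...), one row to a line, values as JSON. move_arm: Moves the arm, as the interface text tells. Its arguments: {"type":"object","properties":{"rows":{"type":"array","items":{"type":"array","items":{"type":"number"}}}},"required":["rows"]}

```bash
mkdir -p pics
python3 - <<'E'
from plant import manip
import cv2,numpy as np,json
print(manip.state(), manip.tip_reach)
for n in ("scene","top"):
    f=manip.grab_frame(n); cv2.imwrite(f"pics/{n}0.png",f["img"]); np.savez(f"pics/{n}0.npz",**f)
    print(n,f["mtx"].tolist(),f["R"].round(3).tolist(),f["t"])
E
```

```text
{'time': 0.0, 'joint_pos': array([-1.35995701e+00,  5.33580613e-02,  1.61428300e+00,  9.87001683e-06,
        1.47600403e+00, -1.18981903e-01]), 'joint_vel': array([ 0.00158593, -0.00094444,  0.00094255, -0.00082487,  0.00207732,
        0.00023953]), 'joint_efforts': array([-9.90602825e-05, -3.93684483e+01, -3.70180428e+01, -1.92738248e-04,
        7.05634229e-03,  7.72820794e-07]), 'tool_pos': array([ 0.20231238, -0.59073642,  0.24906881]), 'tool_rot': array([-1.02536520e-03,  9.86432592e-01,  1.64163600e-01, -4.22092809e-05]), 'contact_force': array([-0.57744918,  0.24003377,  0.36804361]), 'ft_torque': array([-0.05219121, -0.0446456 , -0.01052943]), 'grasp_force': 0.0, 'gripper_width': 0.9992949734174009} 0.019
scene [[457.19060068659314, 0.0, 326.97441076374747], [0.0, 457.19060068659314, 196.3263363036848], [0.0, 0.0, 1.0]] [[0.452, 0.892, 0.006], [0.741, -0.372, -0.559], [-0.496, 0.257, -0.829]] [-0.24348239 -0.29897189  1.53142127]
top [[435.3582443294025, 0.0, 319.36211217640624], [0.0, 435.3582443294025, 192.81389202680128], [0.0, 0.0, 1.0]] [[-0.004, -1.0, -0.005], [-0.992, 0.005, -0.129], [0.129, 0.005, -0.992]] [5.70149267e-05 5.06485506e-01 1.34858068e+00]
```

View pics/scene0.png

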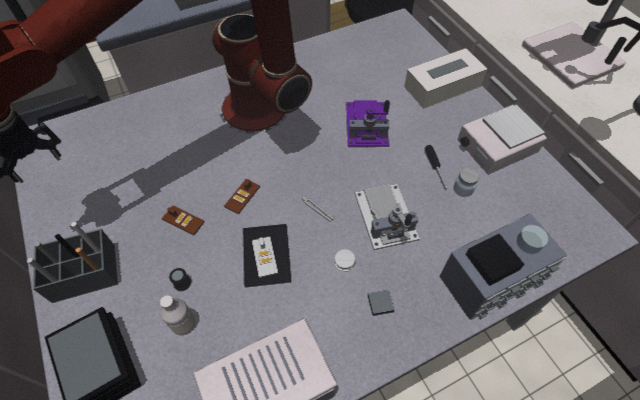

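View pics/top0.png

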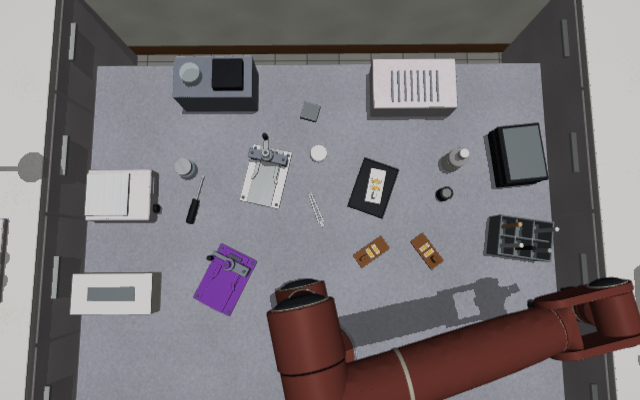

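The scene view shows the grey workholder at (388,215) and the aluminium carrier in the black tray at (265,255). In the top view they are at (266,175) and (375,185).

- **Carrier candidates (top):** silver at (375,185), brown at (371,251) and (427,250). The silver one in the tray is meant.
- **Workholder candidates (top):** grey/white at (266,175), purple at (225,278). The grey one is meant.

I'll confirm both in one crop.

```bash
cat > h.py <<'E'
import numpy as np,cv2
def ray(f,p,z):
    """pixel -> world point on plane z"""
    R=f["R"];t=f["t"];c=-R.T@t
    d=R.T@np.linalg.solve(f["mtx"],[p[0],p[1],1.]); return c+d*(z-c[2])/d[2]
def proj(f,X):
    u=f["mtx"]@(f["R"]@np.array(X,float)+f["t"]); return u[:2]/u[2]
def tri(fs,ps):
    A=[];b=[]
    for f,p in zip(fs,ps):
        P=f["mtx"]@np.c_[f["R"],f["t"]]
        for k in (0,1): r=p[k]*P[2]-P[k]; A.append(r[:3]); b.append(-r[3])
    return np.linalg.lstsq(np.array(A),np.array(b),rcond=None)[0]
E
python3 - <<'E'
from h import *
f=dict(np.load("pics/top0.npz")); im=f["img"]
cr=cv2.resize(im[125:220,230:410],None,fx=4.4,fy=4.4,interpolation=cv2.INTER_CUBIC); cv2.imwrite("pics/crop.png",cr)
hsv=cv2.cvtColor(im,cv2.COLOR_BGR2HSV)
def rect(m,x0,y0,x1,y1,z,name):
    w=np.zeros_like(m);w[y0:y1,x0:x1]=m[y0:y1,x0:x1]
    cs=cv2.findContours(w,cv2.RETR_EXTERNAL,cv2.CHAIN_APPROX_NONE)[0]
    c=max(cs,key=cv2.contourArea)[:,0]
    P=np.array([ray(f,p,z)[:2] for p in c])*1000
    r=cv2.minAreaRect(P.astype(np.float32)); print(name,r,cv2.boundingRect(c))
rect((im.min(2)<60).astype(np.uint8)*(hsv[...,2]<60).astype(np.uint8),340,150,410,225,.012,"tray")
rect((im.min(2)>130).astype(np.uint8),355,155,395,212,.012,"carrier")
for th in (150,170,190): rect((im.min(2)>th).astype(np.uint8),232,130,296,215,.010,"base%d"%th)
E
```

```text
tray ((525.7487182617188, -174.07728576660156), (118.3006820678711, 168.88414001464844), 69.9220962524414) (348, 158, 51, 60)
carrier ((533.0204467773438, -182.9730224609375), (49.05002212524414, 109.0974349975586), 77.7705307006836) (365, 168, 21, 36)
base150 ((566.4500732421875, 175.21441650390625), (134.6975860595703, 191.19100952148438), 77.05579376220703) (239, 147, 53, 61)
base170 ((548.68408203125, 176.28323364257812), (127.7513427734375, 149.9217529296875), 76.98423767089844) (240, 162, 49, 46)
base190 ((528.775634765625, 127.48092651367188), (22.593442916870117, 131.69070434570312), 76.94203186035156) (272, 168, 16, 40)
```

View pics/crop.png

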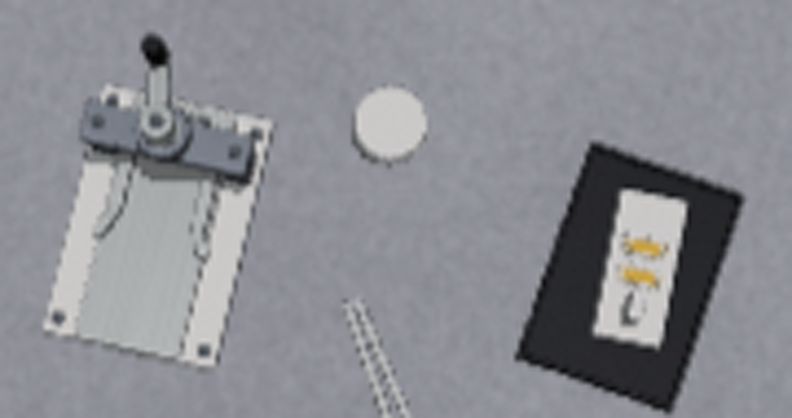

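The crop confirms both. The silver carrier with gold-topped packages lies in the black tray, its pull at the lower end (crop 632,308), so its x points away from the robot at about -12°. The grey workholder has its handle at crop (155,48), roughly on the +x side. Next I move above the carrier.

move_arm([
  [0,0,0,0,0,6.2,1],
  [0,0,0,0,0,6.2,1],
  [0,0,0,0,0,6.2,1],
  [0,0,0,0,0,6.2,1],
  [0,0,0,0,0,6.2,1],
  [1.57,-3.6,0,0,0,0,1],
  [1.57,-3.6,0,0,0,0,1],
  [1.57,-3.6,0,0,0,0,1],
  [1.57,-3.6,0,0,0,0,1],
  [1.57,-3.6,0,0,0,0,1],
  [1.57,-3.6,0,0,0,0,1],
  [1.57,-3.6,0,0,0,0,1],
  [1.57,-3.6,0,0,0,0,1],
  [1.57,-3.6,0,0,0,0,1],
  [1.57,-3.6,0,0,0,0,1],
  [1.57,-3.6,0,0,0,0,1],
  [1.57,-3.6,0,0,0,0,1],
  [1.57,-3.6,0,0,0,0,1],
  [0,0,0,0,0,0,0.3],
  [0,0,0,0,0,0,0.3],
])

```text
time: 1.77
tool_pos: [0.5006, -0.1746, 0.2497]
tool_rot: [-0.0, 0.995, -0.103, -0.001]
contact_force: [-0.3, -0.3, -0.6]
gripper_width: 0.751
grasp_force: 0.0
```

```bash
cat >> h.py <<'E'
from scipy.spatial.transform import Rotation as Rn
def heading(s):
    w,x,y,z=s["tool_rot"]; M=Rn.from_quat([x,y,z,w]).as_matrix(); return np.degrees(np.arctan2(M[1,0],M[0,0])),M
E
python3 - <<'E'
from h import *
from plant import manip
s=manip.state(); print(s["time"],s["tool_pos"],heading(s),s["contact_force"],s["gripper_width"])
f=manip.grab_frame("wrist"); np.savez("pics/w1.npz",**f); cv2.imwrite("pics/w1.png",f["img"]); print(-f["R"].T@f["t"])
print(proj(f,[.502,-.176,.03]))
E
```

```text
1.7667 [ 0.50064401 -0.17463735  0.24970436] (np.float64(-11.874652762286077), array([[ 9.78599497e-01, -2.05771364e-01, -1.08206807e-03],
       [-2.05771150e-01, -9.78600092e-01,  3.06708375e-04],
       [-1.12202372e-03, -7.74862693e-05, -9.99999368e-01]])) [-0.32913903 -0.34785978 -0.60659505] 0.751425377896032
[ 0.56602458 -0.18826223  0.37277752]
[319.44943788 174.33852956]
```

View pics/w1.png

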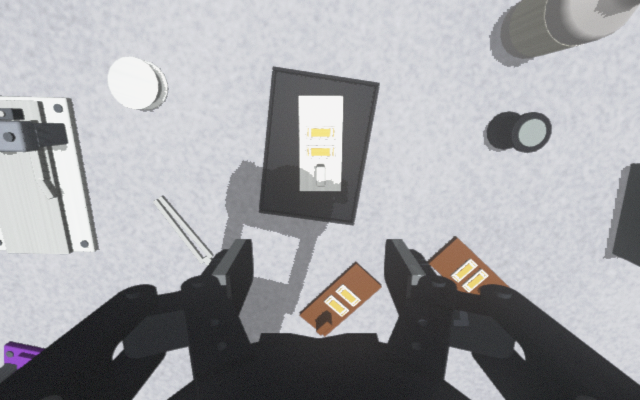

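The wrist view shows the carrier at (320,143), square to the image, with its pull at (320,175). The workholder is at far left and the brown look-alikes are below.

Run:
```python
from h import *
f=dict(np.load("pics/w1.npz")); im=f["img"]
m=np.zeros((400,640),np.uint8); m[85:205,280:360]=(im.min(2)[85:205,280:360]>70)
m=cv2.morphologyEx(m,cv2.MORPH_CLOSE,np.ones((9,9),np.uint8))
c=max(cv2.findContours(m,0,1)[0],key=cv2.contourArea)[:,0]; print(cv2.boundingRect(c))
P=np.array([ray(f,p,.012)[:2]*1000 for p in c],np.float32)
r=cv2.minAreaRect(P); print(r)
# bottom corner edges of base plate right edge
c0=np.array(r[0]);a=np.radians(r[2]-90 if r[1][0]<r[1][1] else r[2]); u=np.array([np.cos(a),np.sin(a)])
print(np.degrees(a),"pull",c0-32*u, "predicted px fin top",proj(f,[*((c0-32*u)/1000),.038]))
print(cv2.resize(im[160:192,306:336].mean(2),None,fx=.5,fy=.5,interpolation=cv2.INTER_AREA).astype(int))
```

```text
(280, 85, 80, 120)
((529.5191040039062, -182.76768493652344), (95.1882553100586, 137.20382690429688), 78.06713104248047)
-11.932868957519531 pull [ 498.21060702 -176.15118912] predicted px fin top [320.30924844 178.94705862]
[[244 244 244 244 244 244 244 244 244 244 244 244 244 244 244]
 [244 244 244 244 244 242 234 233 235 243 244 244 244 244 244]
 [244 244 244 244 241 175 131 131 140 222 244 244 244 244 244]
 [244 244 244 242 192 175 189 190 189 213 243 244 244 244 244]
 [244 244 244 243 208 226 244 244 243 232 243 244 244 244 244]
 [224 242 244 243 205 227 244 244 244 236 244 244 244 244 244]
 [183 205 242 241 190 227 244 244 244 236 244 244 244 244 244]
 [181 188 200 234 189 227 244 244 243 234 244 244 244 244 244]
 [181 187 188 204 185 229 244 244 243 234 244 244 244 244 244]
 [182 187 186 182 181 226 243 244 243 233 242 242 236 244 244]
 [181 187 187 181 179 196 230 231 216 196 188 190 195 225 244]
 [180 186 186 182 177 174 190 186 180 163 181 183 183 199 231]
 [180 186 185 181 178 173 182 179 176 170 181 183 185 185 188]
 [180 184 185 182 181 178 168 170 171 176 182 183 183 184 184]
 [180 184 185 181 180 182 184 186 189 183 181 184 184 182 184]
 [132 135 135 133 133 136 135 139 140 138 135 136 137 138 139]]
```

Run:
```python
from h import *
f=dict(np.load("pics/w1.npz")); im=f["img"]
m=np.zeros((400,640),np.uint8); m[85:205,280:360]=(im.max(2)[85:205,280:360]>150)
c=max(cv2.findContours(m,0,1)[0],key=cv2.contourArea)[:,0]; print(cv2.boundingRect(c))
P=np.array([ray(f,p,.012)[:2]*1000 for p in c],np.float32)
r=cv2.minAreaRect(P); print(r)
c0=np.array(r[0]);a=np.radians(r[2]-90 if r[1][0]<r[1][1] else r[2]); u=np.array([np.cos(a),np.sin(a)])
print(np.degrees(a),"pull",c0-32*u, "pred fin top px",proj(f,[*((c0-32*u)/1000),.038]))
```

```text
(298, 95, 45, 96)
((533.0249633789062, -183.41461181640625), (50.33727264404297, 109.05987548828125), 78.0668716430664)
-11.933128356933594 pull [ 501.71649635 -176.79797426] pred fin top px [320.23153769 175.79096211]
```

move_arm([
  [0.15,0.19,3.5,0,0,0,0.2],
  [0,0,3.5,0,0,0,0.2],
  [0,0,3.5,0,0,0,0.2],
  [0,0,3.5,0,0,0,0.2],
  [0,0,3.5,0,0,0,0.2],
  [0,0,2.5,0,0,0,0.2],
  [0,0,1.4,0,0,0,0.2],
  [0,0,0,0,0,0,-1],
  [0,0,0,0,0,0,-1],
  [0,0,0,0,0,0,-1],
  [0,0,0,0,0,0,-1],
  [0,0,0,0,0,0,-1],
  [0,0,0,0,0,0,-1],
  [0,0,0,0,0,0,-1],
])

```text
time: 2.98
tool_pos: [0.5023, -0.1797, 0.0382]
tool_rot: [0.001, 0.994, -0.105, 0.001]
contact_force: [-2.1, -1.0, 6.1]
gripper_width: 0.099
grasp_force: 61.5
```

move_arm([
  [0,0,-1,0,0,0,-1],
  [0,0,-2.5,0,0,0,-1],
  [0,0,-3.6,0,0,0,-1],
  [0,0,-3.6,0,0,0,-1],
  [0,0,-3.6,0,0,0,-1],
  [0,0,-3.6,0,0,0,-1],
  [0,0,-3.6,0,0,0,-1],
  [0,0,-3.6,0,0,0,-1],
  [-0.41,-1.8,0,0,0,0,-1],
  [-0.81,-3.6,0,0,0,0,-1],
  [-0.81,-3.6,0,0,0,0,-1],
  [-0.81,-3.6,0,0,0,0,-1],
  [-0.81,-3.6,0,0,0,0,-1],
  [-0.41,-1.8,0,0,0,0,-1],
  [0,0,0,0,0,0,-1],
  [0,0,0,0,0,0,-1],
])

```text
time: 4.32
tool_pos: [0.4987, 0.0069, 0.2873]
tool_rot: [0.0, 0.995, -0.104, -0.0]
contact_force: [0.2, 0.2, -1.4]
gripper_width: 0.094
grasp_force: 60.4
```

Run:
```python
from h import *
from plant import manip
s=manip.state(); print(s["time"],s["tool_pos"],heading(s),s["contact_force"],s["gripper_width"],s["grasp_force"])
f=manip.grab_frame("wrist"); np.savez("pics/w2.npz",**f); cv2.imwrite("pics/w2.png",f["img"])
```

```text
4.3167 [0.49871966 0.00686992 0.28728102] (np.float64(-11.953899924734793), array([[ 9.78314504e-01, -2.07124525e-01, -4.02216654e-04],
       [-2.07124594e-01, -9.78314562e-01, -1.38992428e-04],
       [-3.64705670e-04,  2.19287270e-04, -9.99999909e-01]])) [ 0.16475432  0.20118073 -1.41249221] 0.09414861397621539 60.43154954910278
```

View pics/w2.png

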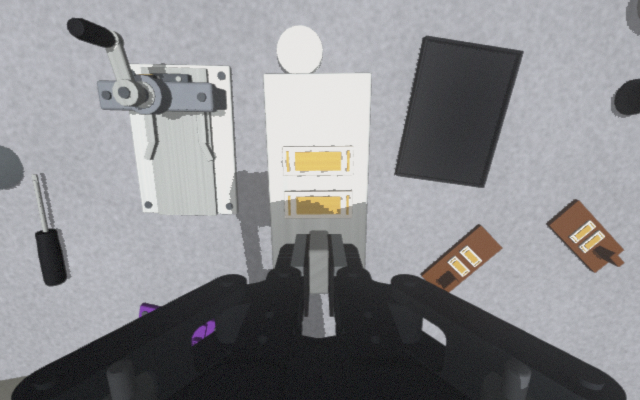

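The carrier is held, about straight, with its leading edge on row 74 (columns 265–370). The workholder base spans about (133,66), (229,66), (237,213) and (142,215). The housing and spindle are at (150,93) and (125,93), and the handle's top end is at (80,28).

```bash
cat >> h.py <<'E'
def edges(im,axis,pos,lo,hi,sign=0):
    """strongest gradient along a row/col profile, subpixel-ish; axis=1 scan along columns in row pos"""
    g=cv2.GaussianBlur(im,(3,3),0).astype(float).mean(2); out=[]
    for q in pos:
        pr=g[q,lo:hi] if axis==1 else g[lo:hi,q]
        d=np.gradient(pr); d=d*sign if sign else abs(d); k=int(np.argmax(d))
        if 0<k<len(d)-1:
            den=d[k-1]-2*d[k]+d[k+1]; k=k+(.5*(d[k-1]-d[k+1])/den if den else 0)
        out.append((lo+k,q) if axis==1 else (q,lo+k))
    return np.array(out,float)
def linefit(f,pts,z):
    P=np.array([ray(f,p,z)[:2] for p in pts],np.float32)*1000
    for _ in range(3):
        vx,vy,x,y=cv2.fitLine(P,cv2.DIST_HUBER,0,.01,.01).ravel()
        r=abs((P-[x,y])@[-vy,vx]); P=P[r<=max(1.,2*np.median(r))]
    if vx<0 and abs(vx)>.7: vx,vy=-vx,-vy
    return np.array([x,y]),np.array([vx,vy]),len(P)
def inter(a,b):
    s=np.linalg.solve(np.c_[a[1],-b[1]],b[0]-a[0]); return a[0]+s[0]*a[1]
E
python3 - <<'E'
from h import *
f=dict(np.load("pics/w2.npz")); im=f["img"]
g=im.mean(2).astype(int)
print(g[160,128:160],g[160,205:248]); print(g[205:225,190]); print(g[58:74,200],g[58:74,225])
R=linefit(f,edges(im,1,range(110,205,3),226,245,-1),.010)
B=linefit(f,edges(im,0,range(152,232,3),207,222,-1),.010)
T=linefit(f,edges(im,0,range(150,226,3),60,72,1),.010)
L=linefit(f,edges(im,1,range(125,205,3),132,146,1),.010)
for n,l in zip("RBTL",(R,B,T,L)): print(n,l[0],np.degrees(np.arctan2(l[1][1],l[1][0])),l[2])
c=[inter(*q) for q in ((L,B),(R,B),(R,T),(L,T))]; print(np.round(c,1),np.mean(c,0),[np.linalg.norm(c[i]-c[i-1]) for i in range(4)])
# carrier top plane, held
z=.2873-.031+.008-.002
E=linefit(f,edges(im,0,range(275,365,3),66,82,1),z); l=linefit(f,edges(im,1,range(82,140,3),255,277,1),z); r=linefit(f,edges(im,1,range(82,140,3),360,380,-1),z)
for n,q in zip("Elr",(E,l,r)): print(n,np.degrees(np.arctan2(q[1][1],q[1][0])),q[2])
a,b=inter(E,l),inter(E,r);print("lead mid",(a+b)/2,np.linalg.norm(a-b))
E
```

```text
[185 184 184 182 183 180 179 193 222 229 226 228 229 230 230 230 229 229
 228 228 225 213 210 217 191 188 192 195 193 195 195 191] [198 196 189 198 182 158 134 118 101 156 224 231 231 231 231 231 231 230
 231 232 231 231 232 231 230 231 231 229 216 166 123 159 178 180 181 181
 183 179 180 178 181 181 180]
[196 195 196 195 195 195 195 196 201 200 175 183 181 184 185 187 188 183
 182 183]
[174 177 177 179 181 183 187 205 227 227 201 198 199 198 199 199] [178 176 177 179 181 182 180 175 219 229 230 231 230 230 229 224]
R [544.282   110.44441] -13.208445 22
B [469.60355 178.1878 ] 79.59107 19
T [651.78156 125.3667 ] 76.537186 22
L [552.5225  240.09872] -13.216238 24
[[483.9 256.2]
 [460.8 130. ]
 [642.7  87.3]
 [672.5 211.9]] [564.9696  171.38132] [np.float32(193.69725), np.float32(128.26991), np.float32(186.8637), np.float32(128.09177)]
E 78.837555 30
l -11.492847 20
r -11.537728 20
lead mid [581.80493  -9.92898] 48.265324
```

Run:
```python
from h import *
f=dict(np.load("pics/w2.npz")); im=f["img"]; t=dict(np.load("pics/top0.npz"))
R=linefit(f,edges(im,1,range(110,205,3),226,245,-1),.010)
L=linefit(f,edges(im,1,range(125,205,3),132,146,1),.010)
B=edges(im,0,[*range(144,150),*range(217,236)],207,222,-1); print(B.round(1).tolist())
B=linefit(f,B,.010)
T=linefit(f,edges(im,0,range(150,226,3),60,72,1),.010)
c=[inter(*q) for q in ((L,B),(R,B),(R,T),(L,T))]; print(np.round(c,1),np.mean(c,0),[np.linalg.norm(c[i]-c[i-1]) for i in range(4)])
C=np.mean(c,0);a=np.radians(-13.2);u=np.array([np.cos(a),np.sin(a)]);v=np.array([-u[1],u[0]])
hx=tri([f,t],[(79,28),(265.2,135.4)])*1000; hub=tri([f,t],[(125,93),(265.7,152.7)])*1000
for n,p in(("h",hx),("hub",hub)): print(n,p,(p[:2]-C)@u,(p[:2]-C)@v)
for n,p in(("axis",C+55*u),("mouth",C+3*u),("startpull",C-109*u)): print(n,p)
cr=cv2.resize(im[10:120,60:240],None,fx=4.4,fy=4.4,interpolation=cv2.INTER_CUBIC); cv2.imwrite("pics/clamp.png",cr)
```

```text
[[144.0, 211.6], [145.0, 211.6], [146.0, 211.6], [147.0, 211.7], [148.0, 211.7], [149.0, 211.7], [217.0, 210.8], [218.0, 211.4], [219.0, 212.4], [220.0, 212.9], [221.0, 213.0], [222.0, 213.1], [223.0, 213.1], [224.0, 213.1], [225.0, 213.1], [226.0, 213.1], [227.0, 213.1], [228.0, 213.2], [229.0, 213.3], [230.0, 213.4], [231.0, 213.3], [232.0, 212.8], [233.0, 220.2], [234.0, 211.3], [235.0, 211.9]]
[[489.3 254.9]
 [460.3 130.2]
 [642.7  87.3]
 [672.5 211.9]] [566.1887  171.09499] [np.float32(188.17686), np.float32(128.1163), np.float32(187.3748), np.float32(128.09177)]
h [662.07940646 155.49673777 155.31245875] 96.91902218575575 6.710596165120936
hub [617.78478525 157.98041558 121.33236591] 53.22756346928954 -0.9860628141137333
axis [619.73556036 158.53568811]
mouth [569.10945741 170.40993335]
startpull [460.06862029 195.9852308 ]
```

View pics/clamp.png

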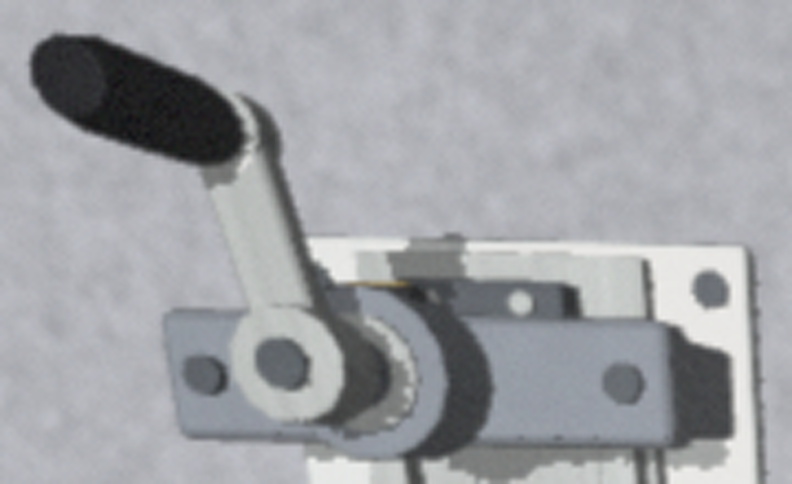

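The clamp crop shows the hub at crop (283,362), the handle pointing about +x and slightly +y, and the brass tab edge at (385,285), in. The triangulated hub lies within 2 mm of where the given sizes put it. Next I move to the staging point.

move_arm([
  [0,0,0,0,0,1.7,-1],
  [-1.37,-2.91,1.5,0,0,0,-1],
  [-1.37,-2.91,1.5,0,0,0,-1],
  [-1.37,-2.91,1.5,0,0,0,-1],
  [-1.37,-2.91,1.5,0,0,0,-1],
  [-1.37,-2.91,1.5,0,0,0,-1],
  [-1.37,-2.91,1.5,0,0,0,-1],
  [0,0,3,0,0,0,-1],
  [0,0,3,0,0,0,-1],
  [0,0,3,0,0,0,-1],
  [0,0,2.2,0,0,0,-1],
  [0,0,0,0,0,0,-1],
  [0,0,0,0,0,0,-1],
])

```text
time: 5.45
tool_pos: [0.4604, 0.1938, 0.0842]
tool_rot: [0.001, 0.993, -0.121, -0.002]
contact_force: [-0.4, -0.3, -1.5]
gripper_width: 0.102
grasp_force: 60.3
```

Run:
```python
from h import *
from plant import manip
s=manip.state(); print(s["time"],s["tool_pos"],heading(s)[0],s["contact_force"],s["gripper_width"],s["grasp_force"])
f=manip.grab_frame("wrist"); np.savez("pics/w3.npz",**f); cv2.imwrite("pics/w3.png",f["img"])
```

```text
5.45 [0.46039711 0.19380913 0.08418248] -13.896693568073054 [-0.42674549 -0.29305245 -1.47121072] 0.10185646574371754 60.34802198410034
```

View pics/w3.png

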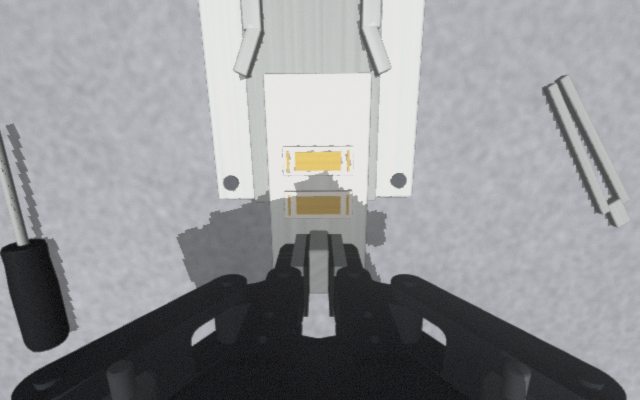

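The carrier hovers over the bed with its leading edge on row 73 (columns 265–370). The flares end at about (240,73) and (385,70), and the mouth opens above them. Now I compute the relative alignment.

```bash
cat > al.py <<'E'
from h import *
import sys
def align(f,z,rows=(82,140),w=(258,275,362,378)):
    im=f["img"]; 
    L=linefit(f,edges(im,1,range(5,180,4),196,226,1),.010); R=linefit(f,edges(im,1,range(5,180,4),405,430,-1),.010)
    l=linefit(f,edges(im,1,range(*rows,3),w[0],w[1],1),z); r=linefit(f,edges(im,1,range(*rows,3),w[2],w[3],-1),z)
    E=linefit(f,edges(im,0,range(275,362,3),65,82,1),z)
    an=lambda q:np.degrees(np.arctan2(q[1][1],q[1][0]))
    print("base",an(L),an(R),"carrier",an(l),an(r),an(E)-90,[q[2] for q in(L,R,l,r,E)])
    m=(inter(E,l)+inter(E,r))/2; u=(L[1]+R[1]); u/=np.linalg.norm(u); v=np.array([-u[1],u[0]])
    print("lead mid",m,"width",np.linalg.norm(inter(E,l)-inter(E,r)),"base y of lead",(m-(L[0])) @v,(m-R[0])@v)
    print("lateral off",((m-L[0])@v+(m-R[0])@v)/2)
    return m,u,v
E
python3 - <<'E'
from al import *
f=dict(np.load("pics/w3.npz")); m,u,v=align(f,.0842-.026); C=np.array([566.2,171.1]);print("wh lead x,y",(m-C)@u,(m-C)@v)
g=f["img"].mean(2).astype(int);print(g[110,255:275],g[110,360:382])
E
```

```text
base -13.099888 -13.138216 carrier -13.469743 -13.613519 -13.226654 [44, 44, 20, 20, 29]
lead mid [542.7979  174.12679] width 48.369724 base y of lead -66.42429 60.994755
lateral off -2.7147694
wh lead x,y -23.478311057358177 -2.363904963890314
[196 197 198 196 196 199 199 199 197 196 205 229 230 231 230 231 230 230
 230 231] [230 231 230 231 230 230 232 231 228 216 183 191 200 198 195 195 194 191
 194 226 230 230]
```

move_arm([
  [0,-0.21,0.5,0,0,-0.4,-1],
  [0,0,0.8,0,0,0,-1],
  [0,0,0.8,0,0,0,-1],
  [0,0,0.6,0,0,0,-1],
  [0,0,0.2,0,0,0,-1],
  [0,0,0,0,0,0,-1],
  [0,0,0,0,0,0,-1],
])

```text
time: 6.08
tool_pos: [0.4614, 0.1971, 0.0561]
tool_rot: [0.0, 0.993, -0.117, -0.0]
contact_force: [-0.1, -1.0, -1.9]
gripper_width: 0.099
grasp_force: 60.4
```

Run:
```python
from al import *
from plant import manip
s=manip.state(); print(s["time"],s["tool_pos"],heading(s)[0],s["contact_force"],s["ft_torque"])
f=manip.grab_frame("wrist"); np.savez("pics/w4.npz",**f); cv2.imwrite("pics/w4.png",f["img"])
im=f["img"]; z=.027;
an=lambda q:np.degrees(np.arctan2(q[1][1],q[1][0]))
g=im.mean(2).astype(int)
for r in (20,60,110): print(r,g[r,180:300:2],g[r,350:450:2])
```

```text
6.0833 [0.46138663 0.19705194 0.05609128] -13.397110124852436 [-0.09566924 -0.95179609 -1.89111263] [-0.00084348  0.04634451 -0.00810424]
20 [180 180 177 181 181 195 225 228 226 226 228 227 226 228 229 228 228 225
 227 228 228 226 225 226 228 228 226 226 224 178 196 202 207 205 205 205
 204 205 168  94  81  98 183 189 194 194 194 192 192 193 190 191 190 189
 192 193 192 189 187 189] [192 193 189 188 184 190 194 195 194 192 189 187 183 134  88  88 102 181
 212 211 210 208 201 199 196 190 184 226 228 227 227 227 227 229 229 228
 228 227 226 226 228 226 227 227 227 229 227 227 225 217]
60 [178 174 179 179 181 187 189 191 225 228 227 226 227 228 230 228 229 228
 227 226 228 229 227 198 202 206 209 208 210 209 210 203 134  90  89 168
 191 192 193 192 192 193 192 193 192 194 196 195 196 194 195 192 193 188
 194 197 195 193 191 191] [193 193 189 187 190 194 195 196 195 195 189 185 187 188 193 194 195 193
 178 127 116  88  88 118 195 215 214 212 207 204 199 186 200 229 228 228
 227 225 227 228 227 229 229 229 227 226 227 218 176 176]
110 [179 183 183 184 187 187 183 185 186 178 207 229 228 226 226 228 229 230
 230 229 229 228 229 229 230 226 229 229 229 228 228 227 183 190 193 191
 194 196 195 195 196 192 194 227 230 230 230 231 230 230 231 230 230 231
 230 230 230 230 230 229] [230 231 231 231 230 230 230 230 231 226 180 187 192 194 197 197 193 194
 194 193 194 194 191 177 226 228 227 227 228 229 230 229 229 228 229 225
 227 228 227 228 228 229 229 227 227 204 176 179 182 180]
```

```bash
cat > al2.py <<'E'
from h import *
def al2(f,zc,r0=85,r1=150,bl=(234,256),br=(386,410),cl=(257,276),cr=(360,380),e=(62,84),rr=(85,180)):
    im=f["img"]
    bL=linefit(f,edges(im,1,range(*rr,3),*bl,-1),.018); bR=linefit(f,edges(im,1,range(*rr,3),*br,1),.018)
    l=linefit(f,edges(im,1,range(r0,r1,3),*cl,1),zc); r=linefit(f,edges(im,1,range(r0,r1,3),*cr,-1),zc)
    E=linefit(f,edges(im,0,range(275,362,3),*e,1),zc)
    an=lambda q:round(float(np.degrees(np.arctan2(q[1][1],q[1][0]))),2)
    u=bL[1]+bR[1];u/=np.linalg.norm(u);v=np.array([-u[1],u[0]]);a,b=inter(E,l),inter(E,r);m=(a+b)/2
    print("bed",an(bL),an(bR),"carr",an(l),an(r),an(E)-90,"w",np.linalg.norm(a-b),"bedw",(bL[0]-bR[0])@v,"n",[q[2] for q in(bL,bR,l,r,E)])
    print("lateral",((m-bL[0])@v+(m-bR[0])@v)/2,"lead wh x,y",(m-[566.2,171.1])@u,(m-[566.2,171.1])@v)
E
python3 - <<'E'
from al2 import *
al2(dict(np.load("pics/w4.npz")),.030)
al2(dict(np.load("pics/w3.npz")),.058,rr=(85,180))
E
```

```text
bed -13.13 -13.02 carr -12.88 -13.29 -12.659999999999997 w 48.65972 bedw 77.79298 n [32, 32, 22, 22, 29]
lateral 1.3352737 lead wh x,y -23.104496840681392 1.8093375854969
bed -13.09 1.83 carr -13.5 -13.64 -13.230000000000004 w 48.46095 bedw 88.38971 n [32, 17, 22, 22, 29]
lateral -1.8286457 lead wh x,y -23.56266713730279 0.7138994647276391
```

move_arm([
  [0,0.13,0.2,0,0,0,-1],
  [0,0,0.15,0,0,0,-1],
  [0,0,0,0,0,0,-1],
  [0,0,0,0,0,0,-1],
])

```text
time: 6.47
tool_pos: [0.4612, 0.1957, 0.0527]
tool_rot: [0.0, 0.993, -0.117, -0.0]
contact_force: [0.6, 1.3, -1.1]
gripper_width: 0.1
grasp_force: 60.4
```

move_arm([
  [0,0,0.08,0,0,0,-1],
  [0,0,0.04,0,0,0,-1],
  [0,0,0,0,0,0,-1],
])

```text
time: 6.72
tool_pos: [0.4615, 0.1959, 0.0522]
tool_rot: [-0.0, 0.993, -0.117, 0.0]
contact_force: [-2.5, -1.1, 3.1]
gripper_width: 0.099
grasp_force: 61.0
```

Run:
```python
from al2 import *
from plant import manip
s=manip.state(); print(s["time"],s["tool_pos"],heading(s)[0],s["contact_force"],s["ft_torque"])
f=manip.grab_frame("wrist"); np.savez("pics/w5.npz",**f)
al2(f,.026)
```

```text
6.7167 [0.46149221 0.1958504  0.05222864] -13.402591877445909 [-2.53525568 -1.07067289  3.08959699] [-0.09243765  0.37215141 -0.02027743]
bed -13.18 -13.0 carr -12.85 -13.06 -12.799999999999997 w 48.715847 bedw 77.72841 n [32, 32, 22, 22, 29]
lateral 0.25042152 lead wh x,y -22.599974739681468 0.6848327970666963
```

move_arm([
  [0.3,0,0,0,0,0,-1],
  [0.4,0,0,0,0,0,-1],
  [0.4,0,0,0,0,0,-1],
  [0.4,0,0,0,0,0,-1],
  [0.4,0,0,0,0,0,-1],
  [0.4,0,0,0,0,0,-1],
  [0.4,0,0,0,0,0,-1],
  [0.3,0,0,0,0,0,-1],
  [0,0,0,0,0,0,-1],
  [0,0,0,0,0,0,-1],
])

```text
time: 7.6
tool_pos: [0.4917, 0.1889, 0.0523]
tool_rot: [-0.0, 0.993, -0.117, 0.001]
contact_force: [1.0, 0.6, 2.6]
gripper_width: 0.101
grasp_force: 61.1
```

Run:
```python
from al2 import *
from plant import manip
s=manip.state(); print(s["time"],s["tool_pos"],heading(s)[0],s["contact_force"],s["ft_torque"])
f=manip.grab_frame("wrist"); np.savez("pics/w6.npz",**f); cv2.imwrite("pics/w6.png",f["img"])
al2(f,.026)
```

```text
7.6 [0.49166076 0.18889426 0.0522543 ] -13.410930875435513 [1.00956883 0.57313917 2.63826631] [-0.01370628 -0.11556137 -0.00324592]
bed -19.72 -13.1 carr -11.85 -14.2 -12.719999999999999 w 49.765957 bedw 76.462234 n [16, 21, 16, 15, 29]
lateral 2.492258 lead wh x,y 8.325875231480268 1.1986605086170965
```

View pics/w6.png

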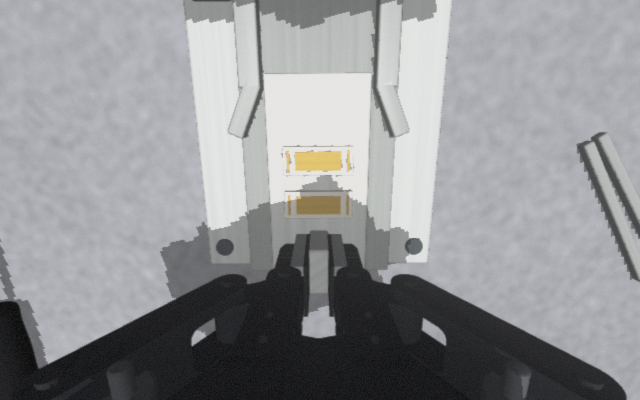

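The leading edge (row 73) has entered between the rails. The carrier spans columns 265–369 and the rails' inner edges are at about 258 and 378, so it is centred within 0.5 mm.

move_arm([
  [0.3,0,0,0,0,0,-1],
  [0.4,0,0,0,0,0,-1],
  [0.4,0,0,0,0,0,-1],
  [0.4,-0.01,0,0,0,0,-1],
  [0.4,0,0,0,0,0,-1],
  [0.4,-0.01,0,0,0,0,-1],
  [0.4,0,0,0,0,0,-1],
  [0.3,0,0,0,0,0,-1],
  [0,0,0,0,0,0,-1],
])

```text
time: 8.4
tool_pos: [0.52, 0.1823, 0.0522]
tool_rot: [-0.0, 0.993, -0.117, -0.0]
contact_force: [-2.2, 0.9, 6.5]
gripper_width: 0.1
grasp_force: 61.6
```

move_arm([
  [0.3,0,0,0,0,0,-1],
  [0.3,-0.01,0,0,0,0,-1],
  [0.3,0,0,0,0,0,-1],
  [0.3,0,0,0,0,0,-1],
  [0.3,0,0,0,0,0,-1],
  [0.3,0,0,0,0,0,-1],
  [0.2,0,0,0,0,0,-1],
  [0,0,0,0,0,0,-1],
])

```text
time: 9.07
tool_pos: [0.5392, 0.1778, 0.0523]
tool_rot: [-0.0, 0.993, -0.117, -0.0]
contact_force: [-3.8, 1.3, 6.9]
gripper_width: 0.104
grasp_force: 61.6
```

move_arm([
  [0.2,0,0,0,0,0,-1],
  [0.2,0,0,0,0,0,-1],
  [0.2,0,0,0,0,0,-1],
  [0.2,0,0,0,0,0,-1],
  [0.1,0,0,0,0,0,-1],
  [0,0,0,0,0,0,-1],
])

```text
time: 9.57
tool_pos: [0.5477, 0.1758, 0.0523]
tool_rot: [-0.0, 0.993, -0.117, -0.001]
contact_force: [-3.4, 0.2, 8.9]
gripper_width: 0.097
grasp_force: 61.6
```

move_arm([
  [0.1,0,0,0,0,0,-1],
  [0.1,0,0,0,0,0,-1],
  [0,0,0,0,0,0,-1],
])

```text
time: 9.82
tool_pos: [0.5495, 0.1754, 0.0522]
tool_rot: [-0.0, 0.993, -0.117, -0.001]
contact_force: [-4.5, 0.8, 7.8]
gripper_width: 0.098
grasp_force: 61.6
```

move_arm([
  [0.1,0,0,0,0,0,-1],
  [0.05,0,0,0,0,0,-1],
  [0,0,0,0,0,0,-1],
])

```text
time: 10.07
tool_pos: [0.5506, 0.1751, 0.0522]
tool_rot: [-0.0, 0.993, -0.117, -0.001]
contact_force: [-6.5, 1.1, 8.2]
gripper_width: 0.097
grasp_force: 61.9
```

move_arm([
  [0.05,0,0,0,0,0,-1],
  [0,0,0,0,0,0,-1],
])

```text
time: 10.23
tool_pos: [0.5506, 0.1751, 0.0522]
tool_rot: [-0.0, 0.993, -0.117, -0.002]
contact_force: [-8.2, 1.0, 9.5]
gripper_width: 0.102
grasp_force: 62.0
```

move_arm([
  [0.05,0,0,0,0,0,-1],
  [0,0,0,0,0,0,-1],
])

```text
time: 10.4
tool_pos: [0.5507, 0.1751, 0.0522]
tool_rot: [-0.0, 0.993, -0.117, -0.002]
contact_force: [-9.3, 2.3, 12.7]
gripper_width: 0.099
grasp_force: 62.2
```

move_arm([
  [0.1,0,-0.06,0,0,0,-1],
  [0,0,0,0,0,0,-1],
  [0,0,0,0,0,0,-1],
])

```text
time: 10.65
tool_pos: [0.5507, 0.1751, 0.0522]
tool_rot: [-0.0, 0.993, -0.117, -0.003]
contact_force: [-11.9, 1.9, 10.8]
gripper_width: 0.101
grasp_force: 62.1
```

move_arm([
  [-0.15,0,-0.02,0,0,0,-1],
  [0,0,0,0,0,0,-1],
  [0,0,0,0,0,0,-0.4],
  [0,0,0,0,0,0,-0.4],
  [0,0,0,0,0,0,-0.4],
  [0,0,0,0,0,0,-0.4],
  [0,0,0,0,0,0,-0.4],
])

```text
time: 11.23
tool_pos: [0.5518, 0.1743, 0.0521]
tool_rot: [0.0, 0.993, -0.117, -0.0]
contact_force: [-0.9, 0.2, -0.8]
gripper_width: 0.302
grasp_force: 0.0
```

move_arm([
  [0,0,-1.5,0,0,0,-0.4],
  [0,0,-3.5,0,0,0,-0.4],
  [0,0,-3.5,0,0,0,-0.4],
  [0,0,-3.5,0,0,0,-0.4],
  [0,0,-3.5,0,0,0,-0.4],
  [0,0,-3.5,0,0,0,-0.4],
  [0,0,-3.5,0,0,0,-0.4],
  [0,0,-1.5,0,0,0,-0.4],
  [0,0,0,0,0,0,-0.4],
  [0,0,0,0,0,0,-0.4],
])

```text
time: 12.07
tool_pos: [0.5522, 0.1745, 0.2934]
tool_rot: [-0.0, 0.993, -0.117, 0.001]
contact_force: [-0.7, 0.2, -1.5]
gripper_width: 0.305
grasp_force: 0.0
```

Run:
```python
from h import *
from plant import manip
s=manip.state(); print(s["time"],s["tool_pos"],heading(s)[0],s["contact_force"])
f=manip.grab_frame("wrist"); np.savez("pics/w7.npz",**f)
im=f["img"]; print(-f["R"].T@f["t"])
o=[proj(f,[.6197,.1585,.1]),proj(f,[.662,.156,.155])]; print(o)
cv2.imwrite("pics/w7.png",cv2.resize(im[60:330,200:480],None,fx=2.2,fy=2.2,interpolation=cv2.INTER_CUBIC))
```

```text
12.0667 [0.55223603 0.17451479 0.29337066] -13.411722216956914 [-0.69718449  0.17834171 -1.49852714]
[0.61683355 0.15913355 0.41666108]
[array([318.54717076, 112.75162105]), array([309.09333841,  56.93510484])]
```

View pics/w7.png

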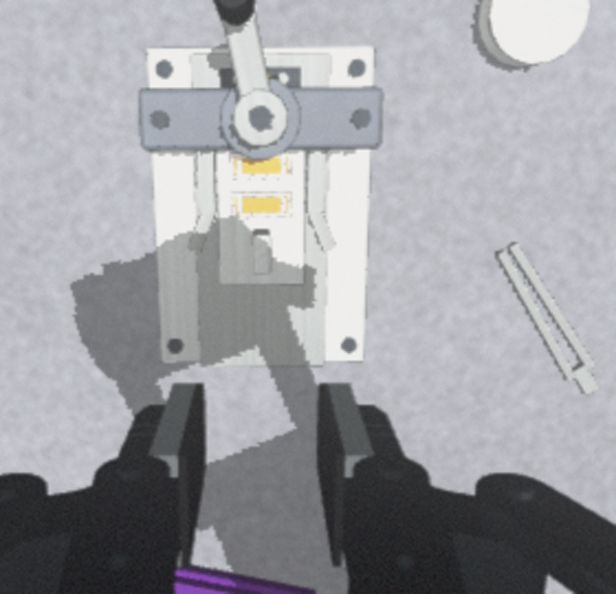

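The carrier sits between the rails under the clamp, its tail at crop row 283 and its pull at (262,250). The hub is at crop (260,118) and the handle is at the upper edge, around (237,5).

Run:
```python
from h import *
f=dict(np.load("pics/w7.npz")); w2=dict(np.load("pics/w2.npz"));t=dict(np.load("pics/top0.npz")); im=f["img"]
a=np.radians(-13.1);u=np.array([np.cos(a),np.sin(a)]);v=np.array([-u[1],u[0]]);C=np.array([566.2,171.1])
W=lambda p:((p[:2]-C)@u,(p[:2]-C)@v,p[2] if len(p)>2 else 0)
tail=edges(im,0,[304,306,308,325,330,334],180,195,-1); T=linefit(f,tail,.026); print("tail",tail[:,1],W(T[0]))
m=((im.max(2)<75)).astype(np.uint8); m[100:]=0;m[:,:285]=0;m[:,335:]=0
for c in cv2.findContours(m,0,1)[0]:
    if cv2.contourArea(c)>60: print("dark",cv2.boundingRect(c),cv2.contourArea(c))
for zoom,(y0,y1,x0,x1) in {"":(30,75,290,325)}.items(): print(im[y0:y1:2,x0:x1:2].mean(2).astype(int))
hub=tri([f,w2],[(318.2,113.6),(60+283/4.4,10+362/4.4)])*1000; print("hub",hub,W(hub))
```

```text
tail [188.3        188.31395349 188.29166667 188.25       180.
 180.        ] (np.float64(-34.98684727874503), np.float64(3.291030172687905), 0)
dark (297, 53, 18, 18) 98.0
[[188 183 187 193 198 194 193 193 189 188 193 194 190 190 187 190 188 190]
 [187 188 189 194 198 195 188 187 189 191 194 190 187 190 188 188 190 197]
 [191 184 187 194 203 198 187 183 185 195 195 190 184 185 187 188 192 194]
 [195 185 189 197 204 198 190 187 191 193 197 190 191 185 185 189 190 188]
 [198 190 193 200 200 198 190 194 196 196 194 187 190 192 191 195 192 188]
 [201 195 197 199 194 192 189 187 190 196 196 190 189 191 196 199 195 192]
 [197 196 200 200 197 188 191 185 186 194 194 192 193 191 199 197 190 187]
 [197 195 195 201 195 193 193 193 188 187 190 190 190 189 192 195 189 190]
 [201 198 198 198 197 189 170 110 102 115 176 186 189 188 186 192 192 196]
 [204 201 197 198 175  90  81  80  79  80  84 152 186 187 184 189 188 193]
 [198 200 192 189 101  80  81  83  83  82  83  73 175 190 186 191 188 189]
 [197 192 189 168  76  81  82  83  85  83  82  74 113 190 185 185 188 188]
 [197 193 190 142  74  83  
[... 241 characters left out ...]
86  62  65 161 191 195 200 199]
 [200 198 195 189  88  63  77  85  83  76  66  62  68 197 192 191 194 196]
 [196 195 190 192 129  64  62  62  64  61  64  60  69 194 194 187 187 190]
 [193 192 195 197 184  71  61  63  56  57  61  61 114 171 192 190 192 190]
 [191 192 197 197 196 105  64  57  61  62  58  80 210 165 194 194 195 194]
 [192 195 200 198 195 176 131  78  70  67  96 216 215 168 192 193 190 192]
 [191 189 190 192 190 184 130 141 141 143 167 217 218 176 185 192 194 196]
 [193 194 192 192 188 190 132 148 163 159 213 220 220 188 189 193 195 196]]
hub [619.08257786 158.95589546 120.44273703] (np.float64(54.258837097721276), np.float64(0.15783944845597553), np.float64(120.44273702804556))
```

Run:
```python
from h import *
f=dict(np.load("pics/w7.npz")); w2=dict(np.load("pics/w2.npz"))
a=np.radians(-13.1);u=np.array([np.cos(a),np.sin(a)]);v=np.array([-u[1],u[0]]);C=np.array([566.2,171.1])
W=lambda p:((p[:2]-C)@u,(p[:2]-C)@v,p[2])
for c in (304,330): print("tail",W(ray(f,(c,188.3),.026)*1000))
print("pull top",W(ray(f,(200+262/2.2,60+238/2.2),.052)*1000))
h=tri([f,w2],[(305.8,55),(75.9,26.4)])*1000; hub=np.array([619.1,159.0]); d=h[:2]-hub
print("handle",h,W(h),np.linalg.norm(d),np.degrees(np.arctan2(d@v,d@u)), proj(f,h/1000),proj(w2,h/1000))
```

```text
tail (np.float64(-39.30374008836828), np.float64(19.469093456845908), np.float64(26.00000000000002))
tail (np.float64(-39.518154871781455), np.float64(-14.499655596263885), np.float64(26.00000000000002))
pull top (np.float64(-8.589855820506582), np.float64(-0.38824314955290506), np.float64(51.999999999999936))
handle [664.43745397 158.06767919 153.95820691] (np.float64(98.63471180485877), np.float64(9.572480115827876), np.float64(153.95820690866822)) 45.347039094875946 11.92193385486409 [305.83813967  54.57639192] [75.84772417 26.84206935]
```

The carrier is home: its tail is at workholder x ≈ -40 once the hub offset is taken out. The handle's top is at (0.664, 0.158, 0.154), 45.3 mm from the axis and at +12°, which matches the sizes given. Now I grip the handle high, clear of the crank arm.

move_arm([
  [3.76,-0.33,0,0,0,0,0.1],
  [3.76,-0.33,0,0,0,0,0.1],
  [3.76,-0.34,0,0,0,0,0.1],
  [0,0,3,0,0,0,0.1],
  [0,0,3.5,0,0,0,0.1],
  [0,0,3.5,0,0,0,0.1],
  [0,0,3.3,0,0,0,0.1],
  [0,0,1.7,0,0,0,0.1],
  [0,0,0,0,0,0,0.1],
  [0,0,0,0,0,0,0.1],
])

```text
time: 12.95
tool_pos: [0.6617, 0.1578, 0.1386]
tool_rot: [0.001, 0.993, -0.117, -0.003]
contact_force: [1.2, 0.6, 1.2]
gripper_width: 0.552
grasp_force: 0.0
```

move_arm([
  [0,0,0,0,0,0,-0.6],
  [0,0,0,0,0,0,-0.6],
  [0,0,0,0,0,0,-1],
  [0,0,0,0,0,0,-1],
  [0,0,0,0,0,0,-1],
  [0,0,0,0,0,0,-1],
])

```text
time: 13.45
tool_pos: [0.6652, 0.1583, 0.145]
tool_rot: [-0.0, 0.993, -0.117, 0.002]
contact_force: [0.3, 0.4, 6.5]
gripper_width: 0.168
grasp_force: 58.6
```

Run:
```python
import numpy as np
p=np.radians(np.arange(-12,349,10)); d=4.5*np.c_[np.diff(np.cos(p)),np.diff(np.sin(p))]
for a,r in zip(range(-12,348,10),d.round(2)): print(a,r.tolist(),end="; ")
```

```text
-12 [0.1, 0.78]; -2 [-0.04, 0.78]; 8 [-0.18, 0.76]; 18 [-0.31, 0.72]; 28 [-0.43, 0.66]; 38 [-0.53, 0.57]; 48 [-0.63, 0.47]; 58 [-0.7, 0.36]; 68 [-0.75, 0.23]; 78 [-0.78, 0.1]; 88 [-0.78, -0.04]; 98 [-0.76, -0.18]; 108 [-0.72, -0.31]; 118 [-0.66, -0.43]; 128 [-0.57, -0.53]; 138 [-0.47, -0.63]; 148 [-0.36, -0.7]; 158 [-0.23, -0.75]; 168 [-0.1, -0.78]; 178 [0.04, -0.78]; 188 [0.18, -0.76]; 198 [0.31, -0.72]; 208 [0.43, -0.66]; 218 [0.53, -0.57]; 228 [0.63, -0.47]; 238 [0.7, -0.36]; 248 [0.75, -0.23]; 258 [0.78, -0.1]; 268 [0.78, 0.04]; 278 [0.76, 0.18]; 288 [0.72, 0.31]; 298 [0.66, 0.43]; 308 [0.57, 0.53]; 318 [0.47, 0.63]; 328 [0.36, 0.7]; 338 [0.23, 0.75];
```

move_arm([
  [0,0,-0.12,0,0,0,-1],
  [0,0,0,0,0,0,-1],
])

```text
time: 13.62
tool_pos: [0.665, 0.1583, 0.1451]
tool_rot: [-0.0, 0.993, -0.117, 0.002]
contact_force: [1.8, 0.9, 4.4]
gripper_width: 0.167
grasp_force: 58.6
```

move_arm([
  [0,0,-0.25,0,0,0,-1],
  [0.1,0.78,0.02,0,0,0,-1],
  [-0.04,0.78,0.02,0,0,0,-1],
  [-0.18,0.76,0.02,0,0,0,-1],
  [-0.31,0.72,0.02,0,0,0,-1],
  [0,0,0,0,0,0,-1],
])

```text
time: 14.12
tool_pos: [0.6525, 0.1283, 0.1444]
tool_rot: [0.001, 0.993, -0.117, 0.0]
contact_force: [4.6, -2.1, -3.5]
gripper_width: 0.17
grasp_force: 59.3
```

```bash
cat >> h.py <<'E'
def crank(s):
    """crank angle in tool frame, radius, z, force in tool radial/tangential(cw)/up"""
    h,M=heading(s); d=M.T@(np.array(s["tool_pos"])-[.6191,.1590,0]); ph=np.degrees(np.arctan2(d[1],d[0])); r=np.hypot(d[0],d[1])
    F=M.T@np.array(s["contact_force"]); e=d[:2]/r
    print("t",round(s["time"],2),"phi %.1f r %.1f z %.1f"%(ph,1000*r,1000*s["tool_pos"][2]),"Frad %.1f Ftan %.1f Fup %.1f"%(F[:2]@e,F[1]*e[0]-F[0]*e[1],-F[2]),"grip",round(float(s["grasp_force"]),1))
E
python3 -c "
from h import *
from plant import manip
crank(manip.state())"
```

```text
t 14.12 phi 29.3 r 45.5 z 144.4 Frad 4.8 Ftan -1.5 Fup -3.5 grip 59.3
```

move_arm([
  [-0.43,0.66,0.04,0,0,0,-1],
  [-0.53,0.57,0.04,0,0,0,-1],
  [-0.63,0.47,0.04,0,0,0,-1],
  [-0.7,0.36,0.03,0,0,0,-1],
  [-0.75,0.23,0.03,0,0,0,-1],
  [-0.78,0.1,0.02,0,0,0,-1],
  [0,0,0,0,0,0,-1],
])

```text
time: 14.7
tool_pos: [0.6083, 0.1155, 0.1429]
tool_rot: [0.0, 0.993, -0.117, -0.001]
contact_force: [0.8, 0.1, -2.3]
gripper_width: 0.165
grasp_force: 59.3
```

```bash
python3 -c "
from h import *
from plant import manip
crank(manip.state())"
```

```text
t 14.7 phi 91.0 r 44.8 z 142.9 Frad -0.3 Ftan -0.7 Fup -2.3 grip 59.3
```

move_arm([
  [-0.78,-0.04,0.03,0,0,0,-1],
  [-0.76,-0.18,0.03,0,0,0,-1],
  [-0.72,-0.31,0.03,0,0,0,-1],
  [-0.66,-0.43,0.02,0,0,0,-1],
  [-0.57,-0.53,0.02,0,0,0,-1],
  [0,0,0,0,0,0,-1],
])

```text
time: 15.2
tool_pos: [0.5793, 0.139, 0.1418]
tool_rot: [-0.001, 0.993, -0.116, 0.001]
contact_force: [5.4, 1.6, -4.8]
gripper_width: 0.166
grasp_force: 59.2
```

```bash
python3 -c "
from h import *
from plant import manip
crank(manip.state())"
```

```text
t 15.2 phi 139.9 r 44.2 z 141.8 Frad -5.5 Ftan -1.0 Fup -4.8 grip 59.2
```

move_arm([
  [-0.47,-0.63,0.02,0,0,0,-1],
  [-0.36,-0.7,0.02,0,0,0,-1],
  [-0.23,-0.75,0.02,0,0,0,-1],
  [-0.1,-0.78,0.02,0,0,0,-1],
  [0,0,0,0,0,0,-1],
])

```text
time: 15.62
tool_pos: [0.5755, 0.1682, 0.1409]
tool_rot: [0.001, 0.993, -0.116, 0.001]
contact_force: [8.1, -2.0, -3.7]
gripper_width: 0.166
grasp_force: 59.2
```

Run:
```python
from h import *
from plant import manip
crank(manip.state())
fw=manip.grab_frame("wrist");fs=manip.grab_frame("scene")
np.savez("pics/sc1.npz",**fs)
np.savez("pics/wr1.npz",**fw)
a=np.radians(-13.1);u=np.array([np.cos(a),np.sin(a)]);v=np.array([-u[1],u[0]])
tip=lambda r,y:[*(np.array([.6191,.159])+r*u+y*v),.08]
for f,n in((fs,"s"),(fw,"w")): print(n,[proj(f,tip(r,y)).round(1).tolist() for r in(.020,.031) for y in(-.007,.007)])
A=cv2.resize(fs["img"][185:250,355:430],(400,347),interpolation=cv2.INTER_CUBIC)
B=cv2.resize(fw["img"],(400,250)); im=np.vstack([A,B]); cv2.imwrite("pics/tab1.png",im)
```

```text
t 15.62 phi 178.3 r 44.1 z 140.9 Frad -8.3 Ftan -0.3 Fup -3.7 grip 59.2
s [[395.0, 224.6], [400.1, 223.6], [396.4, 228.2], [401.5, 227.1]]
w [[328.4, 119.2], [304.3, 119.3], [328.5, 99.3], [304.0, 99.5]]
```

View pics/tab1.png

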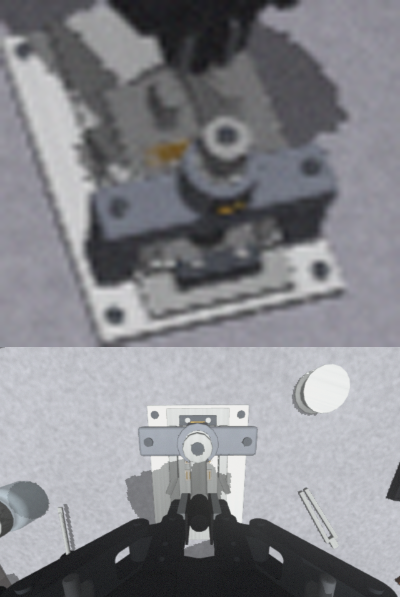

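The tab shows as a thin brass line in both views: scene crop (232,210) and wrist montage (200,423). It is still in, and the handle is at φ = 178° and still sinking. I'll build a brass-pixel metric and carry on.

```bash
cat >> h.py <<'E'
def tab(manip,cams=("wrist","scene")):
    """brass pixels beyond r=22.5mm inside the popped-tab footprint; fraction of area, plus total"""
    a=np.radians(-13.1);u=np.array([np.cos(a),np.sin(a)]);v=np.array([-u[1],u[0]])
    tip=lambda r,y:[*(np.array([.6191,.159])+r*u+y*v),.08]
    for n in cams:
        f=manip if isinstance(manip,dict) else manip.grab_frame(n); im=f["img"]
        h=cv2.cvtColor(im,cv2.COLOR_BGR2HSV); br=((h[...,0]>10)&(h[...,0]<35)&(h[...,1]>70)&(h[...,2]>50))
        res=[]
        for r0,r1 in((.017,.036),(.0235,.031)):
            q=np.array([proj(f,tip(r,y)) for r,y in((r0,-.006),(r0,.006),(r1,.006),(r1,-.006))])
            m=np.zeros(br.shape,np.uint8); cv2.fillConvexPoly(m,np.round(q).astype(np.int32),1); res.append(f"{(br&(m>0)).sum()}/{m.sum()}")
        print(n,"wide",res[0],"out",res[1])
        if not isinstance(manip,dict): np.savez("pics/last_%s.npz"%n,**f)
E
python3 -c "
from h import *
for n in('wr1','sc1'): tab(dict(np.load('pics/%s.npz'%n)),(n,))"
```

```text
wr1 wide 44/781 out 0/330
sc1 wide 5/42 out 0/17
```

move_arm([
  [0.14,-0.78,0.03,0,0,0,-1],
  [0.28,-0.76,0.03,0,0,0,-1],
  [0.36,-0.72,0.02,0,0,0,-1],
  [0.48,-0.66,0.02,0,0,0,-1],
  [0.53,-0.57,0.02,0,0,0,-1],
  [0,0,0,0,0,0,-1],
])

```text
time: 16.22
tool_pos: [0.6008, 0.1994, 0.1397]
tool_rot: [-0.001, 0.993, -0.116, -0.0]
contact_force: [-1.3, 0.5, 1.7]
gripper_width: 0.165
grasp_force: 59.7
```

```bash
python3 -c "
from h import *
from plant import manip
crank(manip.state())"
```

```text
t 16.22 phi -127.7 r 44.5 z 139.7 Frad 1.0 Ftan -1.0 Fup 1.7 grip 59.7
```

move_arm([
  [0.63,-0.47,0.02,0,0,0,-1],
  [0.7,-0.36,0.02,0,0,0,-1],
  [0.75,-0.23,0.02,0,0,0,-1],
  [0,0,0,0,0,0,-1],
])

```text
time: 16.55
tool_pos: [0.6242, 0.2037, 0.1391]
tool_rot: [-0.0, 0.993, -0.117, 0.0]
contact_force: [-1.0, 1.1, 1.0]
gripper_width: 0.163
grasp_force: 59.7
```

```bash
python3 -c "
from h import *
from plant import manip
crank(manip.state());tab(manip)"
```

```text
t 16.55 phi -96.7 r 45.1 z 139.1 Frad 1.0 Ftan -1.1 Fup 1.0 grip 59.7
wrist wide 63/688 out 0/283
scene wide 5/42 out 0/17
```

move_arm([
  [0.78,-0.1,0,0,0,0,-1],
  [0.78,0.04,0.01,0,0,0,-1],
  [0.76,0.18,0.02,0,0,0,-1],
  [0.72,0.31,0.02,0,0,0,-1],
  [0.66,0.43,0.02,0,0,0,-1],
  [0,0,0,0,0,0,-1],
])

```text
time: 17.15
tool_pos: [0.6574, 0.1849, 0.1381]
tool_rot: [0.001, 0.993, -0.117, -0.001]
contact_force: [-4.4, -1.7, -0.6]
gripper_width: 0.171
grasp_force: 59.7
```

```bash
python3 -c "
from h import *
from plant import manip
crank(manip.state())"
```

```text
t 17.15 phi -47.5 r 45.9 z 138.1 Frad -4.6 Ftan -1.0 Fup -0.6 grip 59.7
```

move_arm([
  [0.57,0.53,0.02,0,0,0,-1],
  [0.47,0.63,0.02,0,0,0,-1],
  [0.36,0.7,0.02,0,0,0,-1],
  [0.23,0.75,0.02,0,0,0,-1],
  [0,0,0,0,0,0,-1],
])

```text
time: 17.57
tool_pos: [0.6659, 0.1569, 0.1378]
tool_rot: [-0.0, 0.993, -0.117, -0.002]
contact_force: [-8.8, 1.7, 3.3]
gripper_width: 0.167
grasp_force: 60.0
```

```bash
python3 -c "
from h import *
from plant import manip
crank(manip.state());tab(manip,('scene',))"
```

```text
t 17.57 phi -11.0 r 46.2 z 137.8 Frad -8.9 Ftan -1.3 Fup 3.3 grip 60.0
scene wide 3/42 out 0/17
```

move_arm([
  [0,0.78,-0.15,0,0,0,-1],
  [-0.14,0.78,-0.1,0,0,0,-1],
  [-0.28,0.76,0,0,0,0,-1],
  [-0.36,0.72,0,0,0,0,-1],
  [-0.43,0.66,0,0,0,0,-1],
  [0,0,0,0,0,0,-1],
])

```text
time: 18.12
tool_pos: [0.6467, 0.1228, 0.1383]
tool_rot: [0.0, 0.993, -0.117, 0.0]
contact_force: [4.0, -0.5, -11.2]
gripper_width: 0.161
grasp_force: 58.7
```

```bash
python3 -c "
from h import *
from plant import manip
crank(manip.state())"
```

```text
t 18.12 phi 39.2 r 45.6 z 138.3 Frad 2.8 Ftan -2.8 Fup -11.2 grip 58.7
```

move_arm([
  [-0.53,0.57,0,0,0,0,-1],
  [-0.63,0.47,0,0,0,0,-1],
  [-0.7,0.36,0,0,0,0,-1],
  [0,0,0,0,0,0,-1],
])

```text
time: 18.45
tool_pos: [0.6244, 0.1143, 0.1383]
tool_rot: [0.0, 0.993, -0.117, -0.001]
contact_force: [2.9, 0.3, -12.7]
gripper_width: 0.169
grasp_force: 58.7
```

```bash
python3 -c "
from h import *
from plant import manip
crank(manip.state());tab(manip)"
```

```text
t 18.45 phi 70.0 r 45.1 z 138.3 Frad -0.0 Ftan -2.9 Fup -12.7 grip 58.7
wrist wide 69/630 out 0/240
scene wide 5/42 out 0/17
```

move_arm([
  [-0.75,0.23,0.09,0,0,0,-1],
  [-0.78,0.1,0.08,0,0,0,-1],
  [0,0,0,0,0,0,-1],
])

```text
time: 18.8
tool_pos: [0.6094, 0.1153, 0.1382]
tool_rot: [-0.0, 0.993, -0.117, 0.0]
contact_force: [3.5, 1.1, -13.0]
gripper_width: 0.163
grasp_force: 59.0
```

```bash
python3 -c "
from h import *
from plant import manip
crank(manip.state());tab(manip)"
```

```text
t 18.8 phi 89.0 r 44.7 z 138.2 Frad -1.8 Ftan -3.2 Fup -13.0 grip 59.0
wrist wide 68/637 out 0/273
scene wide 6/42 out 0/17
```

move_arm([
  [-0.78,-0.04,0,0,0,0,-1],
  [0,0,0,0,0,0,-1],
])

```text
time: 19.07
tool_pos: [0.6019, 0.1178, 0.1383]
tool_rot: [-0.0, 0.993, -0.117, 0.0]
contact_force: [4.0, 1.5, -14.7]
gripper_width: 0.165
grasp_force: 58.9
```

```bash
python3 -c "
from h import *
from plant import manip
crank(manip.state());tab(manip)"
```

```text
t 19.07 phi 99.2 r 44.6 z 138.3 Frad -2.9 Ftan -3.1 Fup -14.7 grip 58.9
wrist wide 81/684 out 0/273
scene wide 6/42 out 0/17
```

move_arm([
  [0,0,0.15,0,0,0,-1],
  [0,0,0,0,0,0,-1],
])

```text
time: 19.33
tool_pos: [0.6022, 0.1177, 0.1381]
tool_rot: [-0.0, 0.993, -0.117, -0.0]
contact_force: [0.0, 1.2, -7.1]
gripper_width: 0.163
grasp_force: 59.4
```

move_arm([
  [0,0,0.1,0,0,0,-1],
  [0,0,0,0,0,0,-1],
])

```text
time: 19.5
tool_pos: [0.6025, 0.1176, 0.138]
tool_rot: [-0.0, 0.993, -0.117, 0.001]
contact_force: [-1.6, 1.4, -0.8]
gripper_width: 0.164
grasp_force: 59.9
```

move_arm([
  [-0.39,-0.07,0.01,0,0,0,-1],
  [0,0,0,0,0,0,-1],
])

```text
time: 19.67
tool_pos: [0.6, 0.1187, 0.138]
tool_rot: [0.0, 0.993, -0.117, 0.003]
contact_force: [4.6, -0.5, -2.8]
gripper_width: 0.164
grasp_force: 60.0
```

```bash
python3 -c "
from h import *
from plant import manip
crank(manip.state());tab(manip)"
```

```text
t 19.67 phi 101.0 r 44.4 z 138.0 Frad -1.5 Ftan -4.4 Fup -2.8 grip 60.0
wrist wide 81/695 out 0/273
scene wide 6/42 out 0/17
```

move_arm([
  [-0.37,-0.11,0.01,0,0,0,-1],
  [0,0,0,0,0,0,-1],
])

```text
time: 19.93
tool_pos: [0.5964, 0.1206, 0.138]
tool_rot: [0.0, 0.993, -0.117, 0.002]
contact_force: [3.6, -1.3, 1.8]
gripper_width: 0.165
grasp_force: 60.3
```

```bash
python3 -c "
from h import *
from plant import manip
crank(manip.state());tab(manip)"
```

```text
t 19.93 phi 106.5 r 44.3 z 138.0 Frad -0.7 Ftan -3.8 Fup 1.8 grip 60.3
wrist wide 63/714 out 0/294
scene wide 6/42 out 0/17
```

move_arm([
  [-0.37,-0.14,-0.04,0,0,0,-1],
  [0,0,0,0,0,0,-1],
])

```text
time: 20.2
tool_pos: [0.5927, 0.1231, 0.1379]
tool_rot: [-0.0, 0.993, -0.117, 0.002]
contact_force: [3.6, -1.1, 3.3]
gripper_width: 0.168
grasp_force: 60.4
```

```bash
python3 -c "
from h import *
from plant import manip
crank(manip.state());tab(manip)"
```

```text
t 20.2 phi 112.5 r 44.3 z 137.9 Frad -1.2 Ftan -3.5 Fup 3.3 grip 60.4
wrist wide 63/723 out 0/301
scene wide 5/42 out 0/17
```

move_arm([
  [-0.36,-0.17,0,0,0,0,-1],
  [0,0,0,0,0,0,-1],
])

```text
time: 20.47
tool_pos: [0.5896, 0.1257, 0.1378]
tool_rot: [-0.0, 0.993, -0.117, 0.001]
contact_force: [4.3, -1.8, 5.4]
gripper_width: 0.168
grasp_force: 60.6
```

```bash
python3 -c "
from h import *
from plant import manip
crank(manip.state());tab(manip)"
```

```text
t 20.47 phi 117.8 r 44.2 z 137.8 Frad -1.5 Ftan -4.4 Fup 5.4 grip 60.6
wrist wide 64/728 out 0/295
scene wide 6/42 out 0/17
```

move_arm([
  [-0.34,-0.2,0,0,0,0,-1],
  [0,0,0,0,0,0,-1],
])

```text
time: 20.73
tool_pos: [0.5868, 0.1285, 0.1378]
tool_rot: [-0.0, 0.993, -0.117, 0.002]
contact_force: [4.5, -1.4, 5.2]
gripper_width: 0.168
grasp_force: 60.6
```

```bash
python3 -c "
from h import *
from plant import manip
crank(manip.state());tab(manip)"
```

```text
t 20.73 phi 122.9 r 44.2 z 137.8 Frad -2.4 Ftan -4.1 Fup 5.1 grip 60.6
wrist wide 64/731 out 0/301
scene wide 5/42 out 0/17
```

move_arm([
  [0,0,-0.1,0,0,0,-1],
  [0,0,0,0,0,0,-1],
])

```text
time: 21.0
tool_pos: [0.5866, 0.1285, 0.1379]
tool_rot: [-0.0, 0.993, -0.117, 0.001]
contact_force: [6.5, -0.4, 1.4]
gripper_width: 0.166
grasp_force: 60.5
```

move_arm([
  [-0.33,-0.22,0,0,0,0,-1],
  [0,0,0,0,0,0,-1],
])

```text
time: 21.17
tool_pos: [0.584, 0.1317, 0.1379]
tool_rot: [-0.001, 0.993, -0.117, 0.001]
contact_force: [7.2, 0.3, 0.4]
gripper_width: 0.166
grasp_force: 60.5
```

```bash
python3 -c "
from h import *
from plant import manip
crank(manip.state());tab(manip)"
```

```text
t 21.17 phi 128.5 r 44.1 z 137.9 Frad -5.9 Ftan -4.3 Fup 0.4 grip 60.5
wrist wide 65/760 out 0/312
scene wide 5/42 out 0/17
```

move_arm([
  [-0.31,-0.25,0,0,0,0,-1],
  [0,0,0,0,0,0,-1],
])

```text
time: 21.43
tool_pos: [0.5817, 0.1348, 0.1379]
tool_rot: [-0.001, 0.993, -0.117, 0.002]
contact_force: [7.7, -1.0, 1.2]
gripper_width: 0.163
grasp_force: 60.4
```

```bash
python3 -c "
from h import *
from plant import manip
crank(manip.state());tab(manip)"
```

```text
t 21.43 phi 133.5 r 44.0 z 137.9 Frad -5.9 Ftan -5.0 Fup 1.2 grip 60.4
wrist wide 65/770 out 0/323
scene wide 5/42 out 0/17
```

move_arm([
  [-0.24,-0.28,-0.02,0,0,0,-1],
  [0,0,0,0,0,0,-1],
])

```text
time: 21.7
tool_pos: [0.58, 0.1379, 0.1379]
tool_rot: [-0.0, 0.993, -0.117, 0.002]
contact_force: [6.5, -0.1, -0.4]
gripper_width: 0.168
grasp_force: 60.4
```

```bash
python3 -c "
from h import *
from plant import manip
crank(manip.state());tab(manip)"
```

```text
t 21.7 phi 138.1 r 44.1 z 137.9 Frad -5.7 Ftan -3.2 Fup -0.4 grip 60.4
wrist wide 76/753 out 0/308
scene wide 5/42 out 0/17
```

move_arm([
  [-0.23,-0.3,-0.02,0,0,0,-1],
  [0,0,0,0,0,0,-1],
])

```text
time: 21.97
tool_pos: [0.5784, 0.1412, 0.1379]
tool_rot: [-0.0, 0.993, -0.117, 0.001]
contact_force: [7.8, -1.1, 0.0]
gripper_width: 0.166
grasp_force: 60.4
```

```bash
python3 -c "
from h import *
from plant import manip
crank(manip.state());tab(manip)"
```

```text
t 21.97 phi 142.8 r 44.1 z 137.9 Frad -6.7 Ftan -4.2 Fup -0.0 grip 60.4
wrist wide 490/788 out 301/301
scene wide 24/42 out 14/17
```

The tab has popped: brass fills the out footprint in both views (301/301 wrist, 14/17 scene). I stop and let go.

move_arm([
  [0.1,0.02,0,0,0,0,-1],
  [0,0,0,0,0,0,-0.3],
  [0,0,0,0,0,0,-0.3],
  [0,0,0,0,0,0,-0.3],
  [0,0,0,0,0,0,-0.3],
  [0,0,-1,0,0,0,-0.3],
  [0,0,-2.5,0,0,0,-0.3],
  [0,0,-3.5,0,0,0,-0.3],
  [0,0,-3.5,0,0,0,-0.3],
  [0,0,-3.5,0,0,0,-0.3],
  [0,0,0,0,0,0,-0.3],
  [0,0,0,0,0,0,-0.3],
])

```text
time: 23.07
tool_pos: [0.5796, 0.141, 0.2823]
tool_rot: [-0.001, 0.993, -0.117, 0.003]
contact_force: [-0.7, 0.6, -0.5]
gripper_width: 0.349
grasp_force: 0.0
```

Run:
```python
from h import *
from plant import manip
crank(manip.state()); print(manip.state()["contact_force"]); tab(manip)
f=manip.grab_frame("wrist"); 
for z in (.026,): print("tail px at home", proj(f,[*(np.array([.5669,.1709])-.040*np.array([np.cos(np.radians(13.1)),-np.sin(np.radians(13.1))])),z]))
cv2.imwrite("pics/end.png",f["img"])
```

```text
t 23.07 phi 141.4 r 41.6 z 282.3 Frad 0.4 Ftan 0.8 Fup -0.5 grip 0.0
[-0.65914447  0.57053254 -0.47343304]
wrist wide 155/260 out 103/104
scene wide 24/42 out 14/17
tail px at home [297.73400855 215.17502225]
```

View pics/end.png

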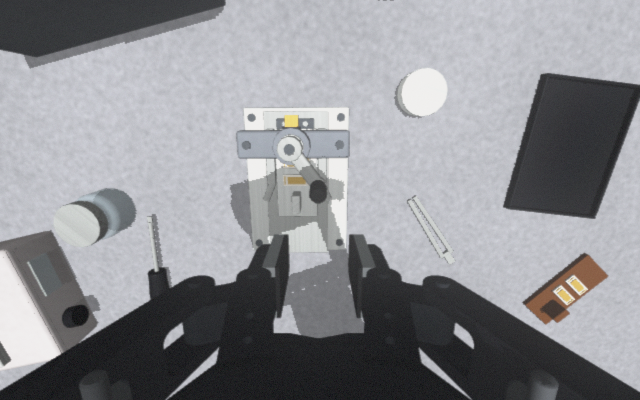

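The tab is out at (291,120). The carrier's tail is at row 216, where home predicts 215. The handle is free at (318,190) and the bystanders are untouched.

```bash
python3 -c "
from plant import manip
print(manip.job_done())"
```

```text
the job is handed in; nothing more can be done
None
```

The job is handed in: the carrier is home against the end stop and clamped, I stopped the crank within about 5° of the indicator tab popping out, and the gripper is clear of everything at about 23 s.

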